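# Switch the grinding-ball sorter to the empty tray

## Robot

A 7-joint arm with a two-finger parallel gripper is mounted at the origin on the work surface. World frame = base frame: x ahead of the robot, y to its left, z up, the work surface at z = 0. Lengths are in m, angles in rad, forces in N, time in s.
With the tool pointing down it reaches from about 0.4 to 0.875 m from the base axis. Payload 19.3 kg.
Tool frame: the origin (TCP) lies midway between the tips of the shut fingers; the grasp point (between the pads) lies bot.tcp_to_grasp behind it (bot.tcp_to_grasp is the distance from the TCP to the grasp point, in m); z points along the fingers, y is the line along which they close (so a half turn about z gives the same grasp; the last joint's range is limited). The gripper opens to 85 mm and grips with 20 to 120 N. Pads are 22 mm wide; open, the fingers measure 114 mm over their backs; the gripper's body (76 mm by 85 mm) begins 54 mm behind the grasp point. The pads swing forward as they close: fully open they stand 13 mm farther back than shut.
Start: joints at [1.17, 0.521, -0.036, 1.599, 0.021, 1.021, -0.113], TCP at [0.203, -0.591, 0.231] pointing down, gripper open.
Joint ranges: [-2.91, 2.91], [-0.3, 2.13], [-1.5, 1.42], [0.17, 2.43], [-1.26, 4.41], [0.16, 1.93], [-2.52, 2.52]. Speed limits (rad/s): [1.89, 1.89, 2.39, 2.39, 3.01, 3.01, 3.01].

## Interface

Orientations are given as [roll, pitch, yaw] about the fixed x, y, z axes, in that order (R = Rz(yaw) Ry(pitch) Rx(roll)).
In Python, from workcell import observe, imaging, bot gives the robot as it stands.
- The arm moves only by the tool send_rows, never from a script. Its argument "plan" is text: rows parted by semicolons, each of 7 numbers parted by spaces: the shift along the tool's x, y, z in m, then the turn, a rotation vector about the tool's x, y, z in degrees, then the finger opening in m, from 0 to 0.0854. In form: dx dy dz rx ry rz claw; .... A call has 1 to 10 rows; each row is the pose to reach, as a shift and turn from the pose commanded when the call began, along the tool's axes at that moment; what a row does not reach only later rows make up. A row lasts 1/12 s, in which the tool goes at most 41.7 mm and 7.16 degrees, less where a joint would pass 70% of its speed; a pose out of reach is approached as far as the arm can. A call with a gripper value outside its range is refused whole. The fingers move at their own pace and stop on an object; "grip_force" is the grip in N (left out, the last holds). Time passes only in rows, so rows that repeat a pose let the fingers close. It gives the time, the measured TCP pose, the force, the opening and the grip force at its end, in the units of the state.
- observe(): the state, without advancing time (a new reading comes with each control period).
- imaging.grab_frame(name): name is "scene" or "top" or "wrist"; returns a dict with "color" (384x512x3 uint8, red, green, blue), "fx", "fy", "cx", "cy" (pixels), "eye" and "orientation" of the camera in the world; the wrist camera has in their place "tool_from_camera" (4x4, takes a point from camera to tool coordinates, whose origin is the TCP and whose axes are the flange's). Camera axes: x right, y down, z forward; pixel columns grow to the right and rows downward; lengths in m; the calibration is good to about 2 mm. A picture is of the moment at which its call begins: read the wrist's pose just before it. There is no depth.
- bot.job_done(): hands the job in; it is judged then, once.
The state is a dict: "clock": time; "qpos": joint angles; "qd": joint speeds; "joint_efforts": joint torques, N m; "position": TCP position; "tool_rot": TCP orientation; "force": force on the tool from outside, world axes, zero at the start; "moment": the same for the moment, N m; "grip_width": finger opening in m; "finger_force": force on a finger pad.
Only numpy, scipy, OpenCV 4.12 (cv2) and the standard library are available. Lean on these libraries where they do the work, as an engineer would, in place of code of your own. Each camera call takes 0.05 s, during which the arm holds its last target. There are 200 camera calls.

## Task

The left tray of the ball sorter is full: with a fingertip press down the raised right-hand tab to rock the seesaw gate fully over to the right, and only then push the shutter's paddle fully across to the right so that all four waiting balls run down into the empty tray. Do not touch or lift the balls themselves, leave the jar, beaker and bottle where they stand, and finish with the gate still over, the shutter open and the hand clear.

Things in the scene. Friction and masses are not known exactly. Their poses are not given: they have to be found in the camera images.
- sorter: Fixed steel ball-sorting stand, 250 mm deep, 480 wide, 195 high. Origin on the bench below the gate pivot; x away from the robot, up the feed lane, y left, z up (it may be turned a little). The lane (y = 0, open above) slopes down from x = 194 mm to 30 mm, floor 126 mm high there, and drops balls into the middle of the seesaw gate; on each side a chute leads from the gate to a tray.
- gate (a joint): Tilt (rad) of the seesaw gate, an aluminium trough 170 mm long (along y), 52 wide, walls to 34 high (raised end tops out at 169 mm), pivoted at its middle about the stand's x axis, 110 mm up. +0.32: stop with right (-y) end down, feeding the empty tray; -0.32: stop with left end down, feeding the full tray. The stiff pivot stays where it is left; about 2 N down on the raised tab tips it.
- tab_right (a point): Centre of the upper face of the gate's right-hand press tab, a flat plate 36 x 38 mm, 4 thick, sticking out from the trough towards the robot, 63 mm right (-y) of the pivot and 45 mm before it. About 162 mm above the bench at the start, 126 mm with the gate fully over to the right. Nothing is above it.
- tab_left (a point): Centre of the upper face of the same tab on the left (+y) end of the gate; low at the start, rises as the right one goes down.
- shutter (a joint): Travel (m) of the shutter plate that holds the balls back in the feed lane: 0 shut, 0.036 fully open at its stop. It slides straight towards the stand's -y (right) and stays where it is left; about 2 N moves it.
- paddle (a point): Point on the outer (+y, left) face of the shutter's upright paddle, mid-width, 3 mm above mid-height, about 177 mm above the bench. The paddle is a steel plate 40 mm wide (along x), 42 tall, 6 thick, left of the feed lane. Pushing this face towards the stand's -y opens the shutter. The room left of it is free.
- empty_tray (a point): Centre of the inner floor of the empty steel tray at the foot of the right (-y) chute: inside 80 mm (x) by 84 mm (y), walls 30 to 75 mm high; axes as the stand's.
- full_tray (a point): Centre of the inner floor of the tray of the same size at the foot of the left (+y) chute, already heaped with balls.
- ball0: Steel grinding ball, 20 mm across, 33 g, number 0 (0 is lowest) of the four waiting in a row behind the shutter in the feed lane; origin at its centre.
- ball1: Steel grinding ball, 20 mm across, 33 g, number 1 (0 is lowest) of the four waiting in a row behind the shutter in the feed lane; origin at its centre.
- ball2: Steel grinding ball, 20 mm across, 33 g, number 2 (0 is lowest) of the four waiting in a row behind the shutter in the feed lane; origin at its centre.
- ball3: Steel grinding ball, 20 mm across, 33 g, number 3 (0 is lowest) of the four waiting in a row behind the shutter in the feed lane; origin at its centre.
- jar: White plastic sample jar with lid, 68 mm across, 105 mm tall, standing loose behind the stand; origin at the centre of its underside.
- beaker: Open glass beaker, 66 mm across, 85 mm tall, standing loose behind the stand; origin at the centre of its underside.
- flask: Amber glass reagent bottle, 56 mm across, 130 mm tall, standing loose on the bench to the front left; origin at the centre of its underside.
Not all that is in view belongs to the job. What is shaped like the jar but turquoise is not meant.

How it is judged:
On the way, in this order (a step that is already met when the one before it is completed fails the run):
1. the gate is rocked over to the right while the shutter still holds the balls (value of joint gate above 0.25 rad and value of joint shutter below 0.01 m), for 0.2 s.
2. the shutter is pushed open with the gate still over (value of joint gate above 0.25 rad and value of joint shutter above 0.03 m), for 0.1 s.
At the end, for the whole second after the job is handed in: The gate is tilted over to the right (joint above 0.25 of 0.32 rad), the shutter is open (above 30 of 36 mm), all four balls lie at rest (below 0.1 m/s) inside the empty tray, and the jar, beaker and bottle stand within 25 mm of where they were (all of step 2 and x of ball0 in the frame of empty_tray between -0.042 and 0.042 m and y of ball0 in the frame of empty_tray between -0.045 and 0.045 m and z of each of ball0, ball1, ball2, ball3 in the frame of empty_tray below 0.035 m and x of ball1 in the frame of empty_tray between -0.042 and 0.042 m and y of ball1 in the frame of empty_tray between -0.045 and 0.045 m and x of ball2 in the frame of empty_tray between -0.042 and 0.042 m and y of ball2 in the frame of empty_tray between -0.045 and 0.045 m and x of ball3 in the frame of empty_tray between -0.042 and 0.042 m and y of ball3 in the frame of empty_tray between -0.045 and 0.045 m and linear speed of each of ball0, ball1, ball2, ball3 below 0.1 m/s and distance of each of jar, beaker, flask from where it was at the start of the episode below 0.025 m and angle between each of jar, beaker, flask's own z axis and vertical below 0.2 rad); the robot touches nothing.
It fails at once if a ball is touched by the robot (contact force between any of the fingers, the arm and ball0 above 0.3 N or contact force between any of the fingers, the arm and ball1 above 0.3 N or contact force between any of the fingers, the arm and ball2 above 0.3 N or contact force between any of the fingers, the arm and ball3 above 0.3 N).
It fails at once if a ball is lifted (height (world z) of any of ball0, ball1, ball2, ball3 above 0.19 m).
It fails at once if the jar, beaker or bottle is moved, tipped or lifted (distance of any of jar, beaker, flask from where it was at the start of the episode above 0.025 m or angle between any of jar, beaker, flask's own z axis and vertical above 0.3 rad).
It also fails if it takes over 40 s, if anything falls off the work surface, if the arm or the gripper's body presses on something with over 40 N, if the wrist force passes 120 N, or if a joint passes its speed limit or range.

## Working session

There is one attempt and no reset: what is moved stays moved. The work goes in short steps, Python scripts to look and compute and a tool call to move; the robot and the scene stay as the last step left them, time stands still between calls to the robot, and variables do not carry over. Pictures are saved under pics/ and viewed, at most 10 in all, crops included, and the job is handed in when it is done.

Besides the shell and the picture viewer there is one more tool, called as a command line: name --argument value ..., lists and objects as JSON in quotes. send_rows: Moves the arm, as the interface text tells. Its arguments: {"type":"object","properties":{"plan":{"type":"string"},"grip_force":{"type":"number"}},"required":["plan"]}

```bash
mkdir -p pics; cat > h.py <<'E'
import numpy as np, cv2, json
from workcell import observe, imaging, bot
def grab(n,f):
    d=imaging.grab_frame(n); cv2.imwrite('pics/'+f+'.png',cv2.cvtColor(d['color'],cv2.COLOR_RGB2BGR)); return d
E
python3 - <<'E'
from h import *
s=observe();print({k:np.round(v,4).tolist() for k,v in s.items()},bot.tcp_to_grasp)
import pickle
D={}
for n in('scene','top'):
    d=grab(n,n);D[n]=d;print(n,{k:np.array(v).tolist() for k,v in d.items() if k!='color'})
pickle.dump(D,open('D.pkl','wb'))
E
```

```text
{'clock': 0.0, 'qpos': [1.1698, 0.522, -0.0363, 1.6, 0.0212, 1.0211, -0.1128], 'qd': [0.001, -0.0, 0.0019, -0.0007, -0.0009, -0.0014, -0.0012], 'joint_efforts': [0.001, -92.7103, 1.9793, -36.9931, 0.0176, 0.0081, 0.0], 'position': [0.2029, -0.5908, 0.2307], 'tool_rot': [-3.1404, 0.0001, 0.3308], 'force': [-0.1608, -1.1865, -0.9627], 'moment': [0.0034, 0.0028, -0.0242], 'finger_force': 0.0, 'grip_width': 0.0855} 0.0187
scene {'fx': 451.29838228058514, 'fy': 451.29838228058514, 'cx': 250.31654043413099, 'cy': 186.4573926698904, 'eye': [1.300178606109071, -0.46020452183156185, 0.6821181801966589], 'orientation': [-2.121083675709225, -0.006097679662747435, 1.0096079682178052]}
top {'fx': 398.11401892666277, 'fy': 398.11401892666277, 'cx': 258.09695291555073, 'cy': 198.16338578914306, 'eye': [0.4290502961111837, -0.014947878864037065, 1.1898064488572089], 'orientation': [-3.0415172587723744, 0.0075619203886980735, -1.5961663568619744]}
```

View pics/scene.png

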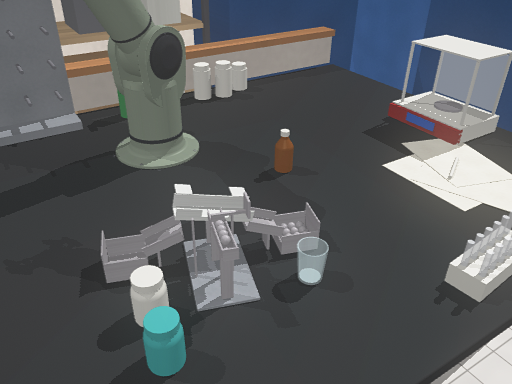

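View pics/top.png

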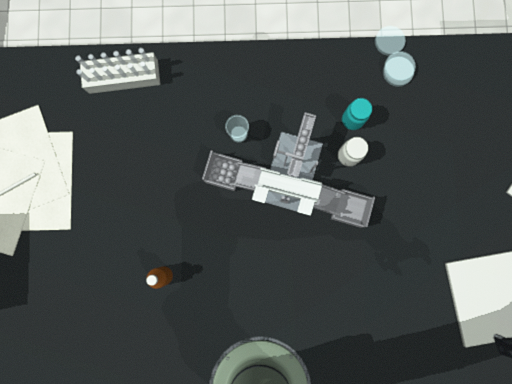

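```bash
python3 - <<'E'
import cv2
a=cv2.imread('pics/top.png')[100:235,195:385]
cv2.imwrite('pics/topc.png',cv2.resize(a,None,fx=4.2,fy=4.2,interpolation=cv2.INTER_CUBIC))
E
```

```text
(no output)
```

View pics/topc.png

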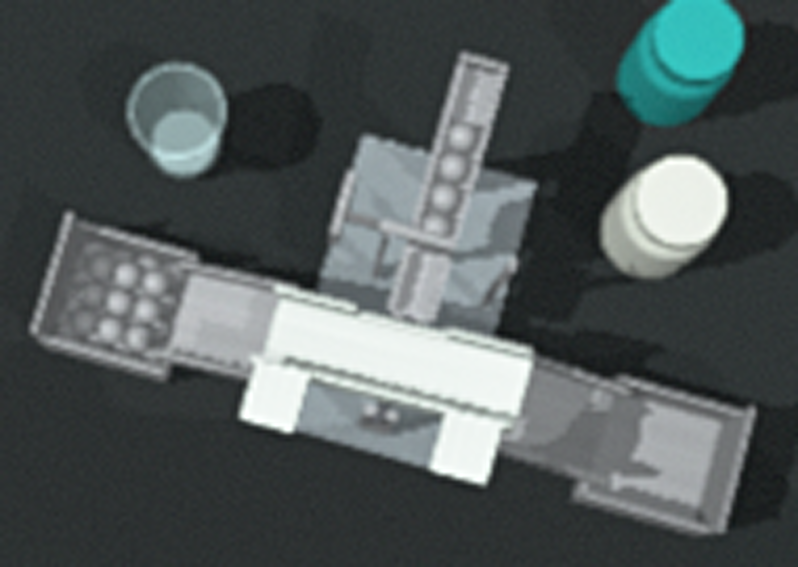

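```bash
cat >> h.py <<'E'
from scipy.spatial.transform import Rotation as R
def ray(d,uv,z):
    v=R.from_euler('xyz',d['orientation']).as_matrix()@np.array([(uv[0]-d['cx'])/d['fx'],(uv[1]-d['cy'])/d['fy'],1]); e=np.array(d['eye']); return e+v*(z-e[2])/v[2]
def proj(d,p):
    c=R.from_euler('xyz',d['orientation']).as_matrix().T@(np.array(p)-d['eye']); return np.array([d['fx']*c[0]/c[2]+d['cx'],d['fy']*c[1]/c[2]+d['cy']])
E
python3 - <<'E'
from h import *; import pickle
D=pickle.load(open('D.pkl','rb'));d=D['top']
def P(c,z): return ray(d,(c[0]/4.2+195,c[1]/4.2+100),z)
tr=P((466,447),.162);tl=P((274,395),.126)
print('tabs',tr,tl,np.linalg.norm((tr-tl)[:2]))
y=(tl-tr)[:2];yaw=np.arctan2(-y[0],y[1]);print('yaw',np.degrees(yaw))
a,b=P((462,55),.19),P((430,320),.15)
pt,pb=P((352,170),.195),P((335,235),.195);print('paddle top edge',pt,pb,np.linalg.norm(pt-pb), 'yaw',np.degrees(np.arctan2((pt-pb)[1],(pt-pb)[0])))
f,e=P((110,300),.03),P((675,460),.03);print('trays',f,e)
c,s=np.cos(yaw),np.sin(yaw);Rm=np.array([[c,-s],[s,c]])
o=(tr[:2]+tl[:2])/2+Rm@[.045,0];print('origin',o)
for n,p in dict(tr=tr,tl=tl,pt=pt,pb=pb,f=f,e=e).items(): print(n,Rm.T@(p[:2]-o))
for n,c2,z in (('b0',(435,222),.145),('b3',(462,137),.17)): print(n,Rm.T@(P(c2,z)[:2]-o))
# other view check
print([proj(D['scene'],p).round(1).tolist() for p in (tr,tl,pt,pb)])
a=cv2.imread('pics/scene.png')
for p in (tr,tl,pt,pb): cv2.circle(a,tuple(int(v) for v in proj(D['scene'],p).round()),1,(0,0,255),-1)
cv2.imwrite('pics/scenec.png',cv2.resize(a[170:310,90:330],None,fx=3.2,fy=3.2,interpolation=cv2.INTER_CUBIC))
E
```

```text
tabs [ 0.50770297 -0.13301373  0.162     ] [ 0.54700685 -0.01565199  0.126     ] 0.1237682224936584
yaw -18.515448805232836
paddle top edge [ 0.67537174 -0.06645681  0.195     ] [ 0.63561677 -0.05496893  0.195     ] 0.04138150375190736 yaw -16.117556781220326
trays [0.62777785 0.09769327 0.03      ] [ 0.50500084 -0.29267837  0.03      ]
origin [ 0.57002563 -0.08862308]
tr [-0.045      -0.06188411]
tl [-0.045       0.06188411]
pt [0.09285407 0.05447265]
pb [0.0515088  0.05274129]
f [-0.00440383  0.19501207]
e [ 0.00314089 -0.21414229]
b0 [ 0.08854001 -0.00413871]
b3 [ 0.13916981 -0.00424236]
[[183.0, 186.8], [238.2, 193.7], [249.2, 201.3], [243.6, 190.5]]
```

View pics/scenec.png

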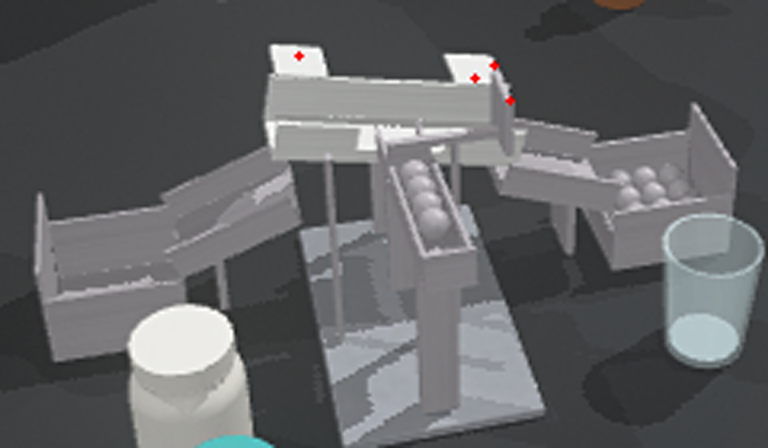

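```bash
cat >> h.py <<'E'
YAW=np.radians(-17.5); O=np.array([.570,-.0886])
def W(x,y,z): return np.r_[O+R.from_euler('z',YAW).as_matrix()[:2,:2]@[x,y],z]
def go(p):
    s=observe(); T=R.from_euler('xyz',s['tool_rot']); G=R.from_euler('xyz',[np.pi,0,YAW])
    print('pos',np.round(s['position'],4),'shift mm',(T.inv().apply(np.array(p)-s['position'])*1000).round(1),'turn',np.degrees((T.inv()*G).as_rotvec()).round(1),'F',np.round(s['force'],1),'t',s['clock'])
E
python3 -c "
from h import *
print(W(-.047,-.063,.22));go(W(-.047,-.063,.22))"
```

```text
[ 0.50623084 -0.134551    0.22      ]
pos [ 0.2029 -0.5909  0.2308] shift mm [ 435.1 -333.    11.1] turn [-0.1  0.  36.5] F [ 0.3  0.7 -0.5] t 0.1
```

send_rows --plan "0.033 -0.025 -0.01 0 0 4 0; 0.066 -0.05 -0.02 0 0 8 0; 0.099 -0.075 -0.02 0 0 12 0; 0.132 -0.1 -0.02 0 0 16 0; 0.165 -0.125 -0.02 0 0 20 0; 0.198 -0.15 -0.02 0 0 24 0; 0.231 -0.175 -0.02 0 0 28 0; 0.264 -0.2 -0.02 0 0 32 0; 0.297 -0.225 -0.02 0 0 36.5 0; 0.33 -0.25 -0.02 0 0 36.5 0"

```text
clock: 0.93
position: [0.4345, -0.2456, 0.2513]
tool_rot: [3.142, 0.0, -0.312]
force: [0.9, -1.3, -0.4]
grip_width: -0.0001
finger_force: 0.0
```

```bash
python3 -c "
from h import *
go(W(-.047,-.063,.22))"
```

```text
pos [ 0.4345 -0.2456  0.2513] shift mm [  34.2 -127.7   31.3] turn [ 0.   0.  -0.4] F [ 0.9 -1.3 -0.4] t 0.9333
```

send_rows --plan "0.01 -0.035 0.005 0 0 0 0; 0.02 -0.07 0.01 0 0 0 0; 0.028 -0.1 0.02 0 0 0 0; 0.033 -0.12 0.028 0 0 0 0; 0.0345 -0.1275 0.031 0 0 -0.4 0; 0.0345 -0.1275 0.031 0 0 -0.4 0; 0.0345 -0.1275 0.031 0 0 -0.4 0; 0.0345 -0.1275 0.031 0 0 -0.4 0"

```text
clock: 1.6
position: [0.5047, -0.1378, 0.2206]
tool_rot: [3.141, -0.0, -0.301]
force: [-0.2, -1.2, 1.1]
grip_width: 0.0002
finger_force: 0.0
```

```bash
python3 -c "
from h import *
go(W(-.047,-.063,.165));d=grab('wrist','w1');print(d['tool_from_camera'],d['fx'],d['cx'],d['cy'])"
```

```text
pos [ 0.5047 -0.1378  0.2206] shift mm [ 0.5 -3.6 55.6] turn [ 0.  -0.   0.2] F [-0.2 -1.2  1.1] t 1.6
[[-1.06852734e-03 -9.51660621e-01 -3.07149671e-01  7.84716653e-02]
 [ 9.99999409e-01 -9.55147068e-04 -5.19456383e-04 -8.86517522e-04]
 [ 2.00973076e-04 -3.07150045e-01  9.51661079e-01 -1.42561654e-01]
 [ 0.00000000e+00  0.00000000e+00  0.00000000e+00  1.00000000e+00]] 314.3527472872292 256.25745243861604 186.2235893976023
```

View pics/w1.png

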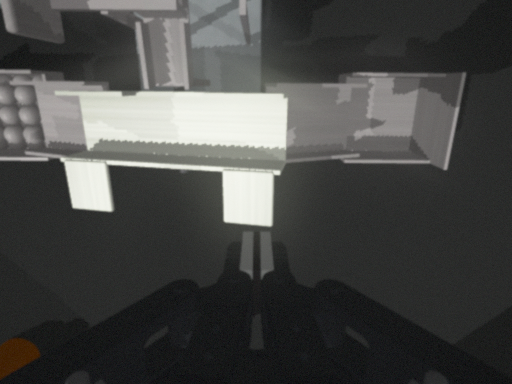

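```bash
cat >> h.py <<'E'
def wray(s,d,uv,z):
    M=np.array(d['tool_from_camera']);T=R.from_euler('xyz',s['tool_rot']).as_matrix()
    v=T@M[:3,:3]@[(uv[0]-d['cx'])/d['fx'],(uv[1]-d['cy'])/d['fy'],1];e=T@M[:3,3]+s['position'];return e+v*(z-e[2])/v[2]
E
python3 -c "
from h import *
s=observe();d=imaging.grab_frame('wrist')
for uv,z in(((222,170),.165),((273,172),.158),((272,226),.158),((224,222),.165),((248,197.5),.162),((91,186),.126)): print(wray(s,d,uv,z))
go(wray(s,d,(248,197.5),.162))"
```

```text
[ 0.53615407 -0.12320673  0.165     ]
[ 0.52301298 -0.15437089  0.158     ]
[ 0.48483944 -0.14239672  0.158     ]
[ 0.50081251 -0.11232808  0.165     ]
[ 0.51194294 -0.13316405  0.162     ]
[ 0.54610614 -0.01245239  0.126     ]
pos [ 0.5048 -0.1377  0.2207] shift mm [ 5.4 -6.5 58.7] turn [ 0.  -0.   0.2] F [-0.2  0.5 -0.3] t 1.7
```

send_rows --plan "0.002 -0.004 0.02 0 0 0 0; 0.002 -0.004 0.04 0 0 0 0; 0.002 -0.004 0.05 0 0 0 0; 0.002 -0.004 0.06 0 0 0 0; 0.002 -0.004 0.067 0 0 0 0; 0.002 -0.004 0.073 0 0 0 0; 0.002 -0.004 0.079 0 0 0 0; 0.002 -0.004 0.084 0 0 0 0; 0.002 -0.004 0.087 0 0 0 0; 0.002 -0.004 0.087 0 0 0 0"

```text
clock: 2.53
position: [0.5083, -0.1331, 0.1329]
tool_rot: [-3.141, 0.0, -0.299]
force: [0.1, 0.4, 0.1]
grip_width: 0.0001
finger_force: 0.0
```

send_rows --plan "0 0 0.001 0 0 0 0; 0 0 0.002 0 0 0 0; 0 0 0.003 0 0 0 0; 0 0 0.004 0 0 0 0; 0 0 0.004 0 0 0 0"

```text
clock: 2.95
position: [0.5085, -0.1332, 0.1296]
tool_rot: [-3.142, -0.0, -0.299]
force: [-3.0, -1.8, 8.5]
grip_width: 0.0002
finger_force: 4.4
```

```bash
python3 - <<'E'
from h import *
go(W(0,0,.3)); d=imaging.grab_frame('scene')
a=cv2.cvtColor(d['color'],cv2.COLOR_RGB2BGR)[150:310,80:330]
cv2.imwrite('pics/s2.png',cv2.resize(a,None,fx=3,fy=3,interpolation=cv2.INTER_CUBIC))
E
```

```text
pos [ 0.5085 -0.1332  0.1296] shift mm [  45.7  -60.7 -170.4] turn [-0.  -0.   0.4] F [-3.  -1.8  8.5] t 2.95
```

View pics/s2.png

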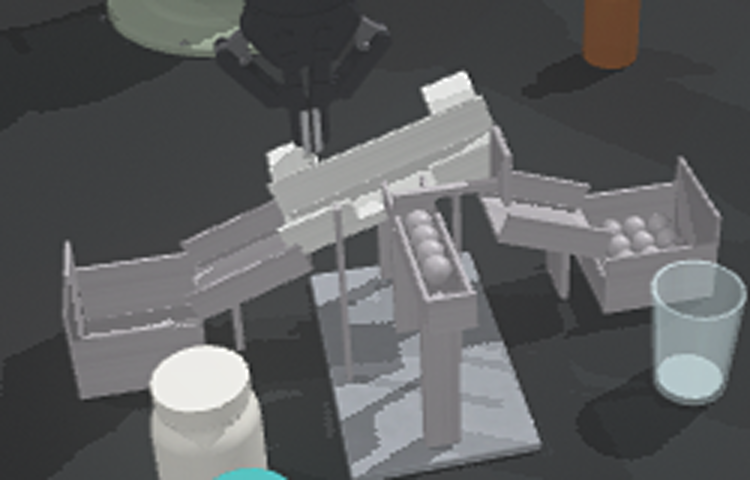

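```bash
python3 - <<'E'
from h import *
go(np.array([.669,-.018,.172]))
E
```

```text
pos [ 0.5085 -0.1332  0.1296] shift mm [ 119.4 -157.4  -42.3] turn [-0.  -0.   0.3] F [-2.3 -1.8  8.9] t 3.0
```

send_rows --plan "0 0 -0.02 0 0 0 0; 0 0 -0.05 0 0 0 0; 0 0 -0.09 0 0 0 0; 0 0 -0.12 0 0 0 0; 0 0 -0.12 0 0 0 0"

```text
clock: 3.42
position: [0.5106, -0.1333, 0.2548]
tool_rot: [-3.14, -0.008, -0.299]
force: [2.7, 0.5, 0.2]
grip_width: -0.0002
finger_force: 0.0
```

send_rows --plan "0.018 -0.024 0 0 0 0 0; 0.04 -0.053 0 0 0 0 0; 0.062 -0.082 0 0 0 0 0; 0.084 -0.111 0 0 0 0 0; 0.102 -0.135 0 0 0 0 0; 0.113 -0.15 0 0 0 0 0; 0.119 -0.157 0 0 0 0 0; 0.119 -0.157 0 0 0 0 0; 0.119 -0.157 0 0 0 0 0"

```text
clock: 4.17
position: [0.6678, -0.0187, 0.2489]
tool_rot: [3.141, 0.001, -0.299]
force: [-0.9, -0.2, 0.3]
grip_width: 0.0
finger_force: 0.0
```

```bash
python3 - <<'E'
from h import *
go(np.array([.669,-.018,.172]));d=imaging.grab_frame('scene')
p=[proj(d,q).round().tolist() for q in ((.669,-.018,.172),(.6555,-.0607,.177),(.6555,-.0607,.195))]; print(p)
a=cv2.cvtColor(d['color'],cv2.COLOR_RGB2BGR)
a=cv2.resize(a[130:280,150:330],None,fx=4,fy=4,interpolation=cv2.INTER_CUBIC)
for q in p: cv2.circle(a,(int((q[0]-150)*4),int((q[1]-130)*4)),3,(0,0,255),-1)
cv2.imwrite('pics/s3.png',a)
E
```

```text
pos [ 0.6678 -0.0187  0.2489] shift mm [ 1.  -1.  76.9] turn [0.  0.  0.3] F [-0.9 -0.2  0.3] t 4.1667
[[268.0, 202.0], [246.0, 203.0], [246.0, 196.0]]
```

View pics/s3.png

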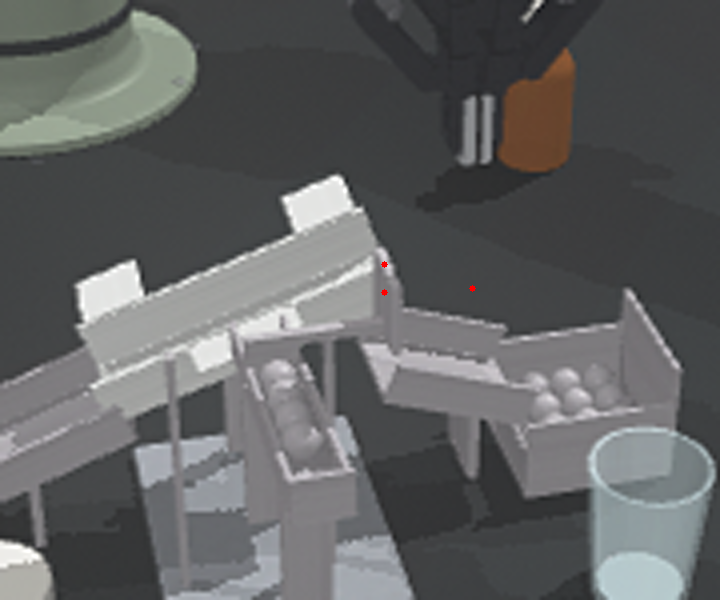

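send_rows --plan "0.001 -0.001 0.02 0 0 0 0; 0.001 -0.001 0.045 0 0 0 0; 0.001 -0.001 0.065 0 0 0 0; 0.001 -0.001 0.075 0 0 0 0; 0.001 0 0.075 0 0 0 0; 0.001 0.008 0.075 0 0 0 0; 0.001 0.016 0.075 0 0 0 0; 0.001 0.023 0.075 0 0 0 0; 0.001 0.028 0.075 0 0 0 0; 0.001 0.033 0.075 0 0 0 0"

```text
clock: 5.05
position: [0.6598, -0.0507, 0.1753]
tool_rot: [-3.141, -0.001, -0.3]
force: [0.6, 1.7, 2.0]
grip_width: -0.0002
finger_force: 1.1
```

send_rows --plan "0 0.005 0 0 0 0 0; 0 0.01 0 0 0 0 0; 0 0.015 0 0 0 0 0; 0 0.02 0 0 0 0 0; 0 0.023 0 0 0 0 0; 0 0.026 0 0 0 0 0"

```text
clock: 5.55
position: [0.6517, -0.0752, 0.1742]
tool_rot: [3.142, 0.0, -0.299]
force: [0.1, 0.8, 1.4]
grip_width: 0.0002
finger_force: 1.1
```

send_rows --plan "0 0.002 0 0 0 0 0; 0 0.004 0 0 0 0 0; 0 0.006 0 0 0 0 0; 0 0.007 0 0 0 0 0; 0 0.007 0 0 0 0 0"

```text
clock: 5.97
position: [0.6507, -0.0781, 0.1745]
tool_rot: [-3.137, -0.001, -0.297]
force: [5.1, 17.0, 0.3]
grip_width: -0.0001
finger_force: 8.4
```

send_rows --plan "0 -0.01 0 0 0 0 0; 0 -0.03 0 0 0 0 0; 0 -0.055 0 0 0 0 0; 0 -0.075 -0.02 0 0 0 0; 0 -0.085 -0.05 0 0 0 0; 0 -0.09 -0.08 0 0 0 0; 0 -0.09 -0.1 0 0 0 0; 0 -0.09 -0.1 0 0 0 0; 0 -0.09 -0.1 0 0 0 0; 0 -0.09 -0.1 0 0 0 0"

```text
clock: 6.8
position: [0.6759, 0.0042, 0.2735]
tool_rot: [3.141, 0.001, -0.3]
force: [-0.7, -0.1, -0.3]
grip_width: -0.0001
finger_force: 0.0
```

send_rows --plan "0 0 0 0 0 0 0; 0 0 0 0 0 0 0; 0 0 0 0 0 0 0; 0 0 0 0 0 0 0; 0 0 0 0 0 0 0; 0 0 0 0 0 0 0; 0 0 0 0 0 0 0; 0 0 0 0 0 0 0; 0 0 0 0 0 0 0; 0 0 0 0 0 0 0"

```text
clock: 7.63
position: [0.6764, 0.0045, 0.2743]
tool_rot: [-3.142, -0.0, -0.299]
force: [-0.8, 0.5, -0.2]
grip_width: -0.0002
finger_force: 0.0
```

```bash
python3 - <<'E'
from h import *
d=imaging.grab_frame('scene');a=cv2.cvtColor(d['color'],cv2.COLOR_RGB2BGR)
cv2.imwrite('pics/s4.png',cv2.resize(a[150:310,80:330],None,fx=3.2,fy=3.2,interpolation=cv2.INTER_CUBIC))
E
```

```text
(no output)
```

View pics/s4.png

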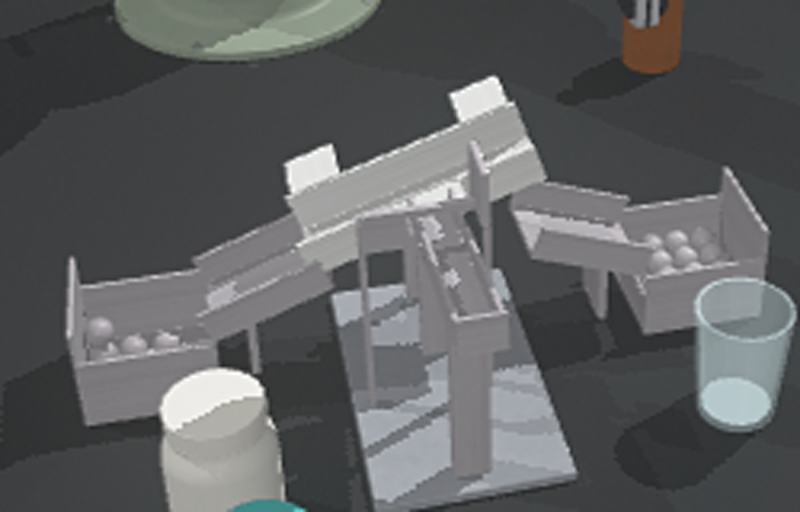

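The gate is over, the shutter is open and the lane is empty. The right tray holds four balls, at about crop pixels (100,330), (105,352), (133,345) and (165,342). I'll let them settle, then hand in.

send_rows --plan "0 0 0 0 0 0 0; 0 0 0 0 0 0 0; 0 0 0 0 0 0 0; 0 0 0 0 0 0 0; 0 0 0 0 0 0 0; 0 0 0 0 0 0 0; 0 0 0 0 0 0 0; 0 0 0 0 0 0 0; 0 0 0 0 0 0 0; 0 0 0 0 0 0 0"

```text
clock: 8.52
position: [0.6764, 0.0045, 0.2743]
tool_rot: [3.142, 0.0, -0.299]
force: [-0.2, -0.2, 0.7]
grip_width: 0.0003
finger_force: 0.0
```

send_rows --plan "0 0 0 0 0 0 0; 0 0 0 0 0 0 0; 0 0 0 0 0 0 0; 0 0 0 0 0 0 0; 0 0 0 0 0 0 0; 0 0 0 0 0 0 0; 0 0 0 0 0 0 0; 0 0 0 0 0 0 0; 0 0 0 0 0 0 0; 0 0 0 0 0 0 0"

```text
clock: 9.35
position: [0.6764, 0.0045, 0.2743]
tool_rot: [-3.142, -0.0, -0.299]
force: [-0.1, -0.4, 0.2]
grip_width: 0.0001
finger_force: 0.0
```

```bash
python3 -c "
from h import *
grab('top','end');print(bot.job_done())"
```

```text
the job is handed in; nothing more can be done
None
```

I rocked the gate fully to the right, then pushed the shutter open to its stop; the last picture I checked shows all four balls in the empty tray and the lane empty. The job is handed in with the hand clear, and no verdict came back.

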